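Press a label holder home behind the shelf lip and hold it

TASK

Two flat label holders lean in plywood rests: take the shorter one, stand it upright on its long thin edge and push it down into the groove behind the metal lip of the small sample shelf, feeling for the sprung strip in the groove, until the strip is pressed fully down. Finish while still holding it there, upright and pressed home firmly but not hard; do not let go. Leave the longer holder, the glass on the shelf and the tools where they are.

Things in the scene. Friction and masses are not known exactly. Their poses are not given: they have to be found in the camera images.
- short_holder: the wanted label holder: flat aluminium frame, blank paper panel on both faces, 90 mm long (its y), 70 mm high (z, from foot edge to top edge), 10 mm thick (x), about 0.12 kg; the faces are alike, either may face the front. Origin: centre of its foot edge. It starts leaning 25 degrees from upright, top edge towards its own -x (robot's) side; pinch the top edge across the thickness
- long_holder: the other label holder, same but 120 mm long, too long for the groove; it leans in the other rest in the same way and stays there. Origin: centre of its foot edge
- rest_a: plywood rest of the short holder, fixed, base 56 x 90 x 8 mm. A 6 mm board covers the holder's under (-x) face up to 38 mm from its foot edge, a ledge carries the foot edge, with a 5 mm high stop before the other face. Origin: underside, below the holder's foot edge; the holder leans to the rest's -x. The two rests look alike and may have swapped places
- rest_b: plywood rest of the long holder, same as rest_a, fixed
- shelf: low wooden shelf with aluminium front lip, fixed, 115 mm deep (x), 134 wide (y), 36 high. Origin: underside, below the middle of the groove, which runs along y; lip on the -x side (front), board on the +x side. Groove 13 mm wide, 98 mm long between end stops (30 mm high); lip and board edge flare outwards at 45 degrees from 30 to 36 mm height
- groove (a point): middle of the top of the sprung strip while it is up: 20 mm above the shelf's underside; the holder's foot edge lands here, axes as the shelf
- strip (a joint): sprung steel strip on the floor of the groove: 0 = up, 0.006 m = pressed fully down on its solid stop (holder's foot edge then 14 mm above the table). It pushes up with 3.6 N at 0, rising to 7.2 N fully down, and springs back when let go
- glass_strip: strip of slab glass 20 x 84 x 14 mm lying loose on the shelf's board, 58 mm behind the groove. Origin: centre of its underside
- tape_roll: roll of masking tape, 104 mm across, 25 mm high, on the table. Origin: centre of its underside
- pincers: pincers with black grips, 53 x 165 x 16 mm, on the table. Origin: centre of its underside
- glass_cutter: wooden-handled glass cutter, 14 x 120 x 14 mm, on the table near the robot. Origin: centre of its underside

How it is judged:
By the outcome, as a careful person would: the job done as asked, in the order asked, and still so for the second after the job is handed in, while the arm keeps its last pose, push and grip.
It also fails if it takes over 40 s, if anything falls off the work surface, if the arm or the gripper's body presses on something with over 40 N, if the wrist force passes 120 N, or if a joint passes its speed limit or range.

ROBOT

A 6-joint arm with a two-finger parallel gripper is mounted at the origin on a cart in front of the work surface, level with it; the furniture and walls round the work are solid. World frame = base frame: x ahead of the robot, y to its left, z up, the work surface at z = 0. Lengths are in mm, angles in rad, forces in N, time in s.
With the tool pointing down it reaches from about 350 to 775 mm from the base axis. Payload 7.3 kg.
Tool frame: the origin (TCP) lies at the very end of the fingers, on their centre line; the grasp point (between the pads) lies 19 mm behind it; z points along the fingers, y is the line along which they close (so a half turn about z gives the same grasp; the last joint's range is limited). The gripper opens to 92 mm and grips with 3 to 60 N. Pads are 19 mm wide; open, the fingers measure 130 mm over their backs; the gripper's body (75 mm by 190 mm) begins 47 mm behind the grasp point.
Start: joints at [-1.468, 0.342, 1.524, -0, 1.275, -0.146], TCP at [129.298, -508.849, 226.741] pointing down, gripper open.
Joint ranges: [-2.53, 2.53], [-0.77, 2.02], [0.04, 2.7], [-1, 4.14], [0.28, 2.66], [-3.11, 3.11]. Speed limits (rad/s): [2.57, 2.57, 3.14, 3.14, 3.14, 3.14].

INTERFACE

Orientations are given as [roll, pitch, yaw] about the fixed x, y, z axes, in that order (R = Rz(yaw) Ry(pitch) Rx(roll)).
In Python, from plant import get_obs, vision, workorder gives the robot as it stands.
- The arm moves only by the shell command python3 -m pendant 'ROWS' [OPENING]. ROWS is a JSON object of lists of equal length, an entry for each row: "dp": the shift along the tool's x, y, z in m, a list of three; "rotation": the turn, a rotation vector about the tool's x, y, z in rad, a list of three. A call has 1 to 8 rows; each row is the pose to reach, as a shift and turn from the pose commanded when the call began, along the tool's axes at that moment; what a row does not reach only later rows make up. A row lasts 1/8 s, in which the tool goes at most 62.5 mm and 10.7 degrees, less where a joint would pass 70% of its speed; a pose out of reach is approached as far as the arm can. A call with a gripper value outside its range is refused whole. OPENING is the finger opening in m, from 0 to 0.0918, set as the call begins (- or left out, the last holds). The fingers move at their own pace and stop on an object; the grip force is fixed at half the most. Time passes only in rows, so rows that repeat a pose let the fingers close. It gives the time, the measured TCP pose, the force, the opening and the grip force at its end, in the units of the state.
- get_obs(): the state, without advancing time (a new reading comes with each control period).
- vision.capture(name): name is "side" or "top"; returns a dict with "pixels" (480x640x3 uint8, red, green, blue), "vfov" (degrees; the focal length in pixels is half the picture's height over the tangent of half this angle, whatever the lens; pixels are square), "cx", "cy" (the principal point, pixels), "pose" (4x4, takes a point from camera to world coordinates). Camera axes: x right, y up, looking along -z (the intrinsics and any distortion apply to the point x, -y, -z); pixel columns grow to the right and rows downward; lengths in mm; the calibration is good to about 2 mm. A picture is of the moment at which its call begins. There is no depth.
- workorder.close_job(): hands the job in; it is judged then, once.
The state is a dict: "time": time; "joint_positions": joint angles; "dq": joint speeds; "tau": joint torques, N m; "tool_pos": TCP position; "tcp_rot": TCP orientation; "contact_force": force on the tool from outside, world axes, zero at the start; "moment": the same for the moment, N m; "grip_width": finger opening in mm; "finger_force": force on a finger pad.
Only numpy, scipy, OpenCV 4.12 (cv2) and the standard library are available. Lean on these libraries where they do the work, as an engineer would, in place of code of your own. Each camera call takes 0.05 s, during which the arm holds its last target. There are 200 camera calls.

## Working session

There is one attempt and no reset: what is moved stays moved. The work goes in short steps, Python scripts to look and compute and a shell command to move; the robot and the scene stay as the last step left them, time stands still between calls to the robot, and variables do not carry over. Pictures are saved under pics/ and viewed, at most 10 in all, crops included, and the job is handed in when it is done.

```bash
ls; mkdir -p pics; python3 - <<'E'
from plant import get_obs, vision
import cv2
o=get_obs(); print(o)
for n in("top","side"):
    c=vision.capture(n); print({k:v for k,v in c.items() if k!="pixels"})
    cv2.imwrite(f"pics/{n}0.png",c["pixels"][:,:,::-1])
E
```

```text
pics
{'time': 0.0, 'joint_positions': array([-1.46801169e+00,  3.42713174e-01,  1.52498475e+00,  1.09071821e-05,
        1.27542012e+00, -1.46026257e-01]), 'dq': array([-0.00055895, -0.00093426, -0.00032991,  0.00102574, -0.00152947,
       -0.00028982]), 'tau': array([-1.81397656e-03, -4.31246388e+01, -2.44222319e+01,  7.14331074e-02,
        5.60276338e-02, -1.41945525e-04]), 'tool_pos': array([ 129.2522224 , -508.42928879,  226.06119152]), 'tcp_rot': array([-3.14008502e+00, -2.32274921e-04,  2.48807531e-01]), 'contact_force': array([-0.29429424, -0.58954862,  1.11638566]), 'moment': array([0.02985066, 0.01563797, 0.01271335]), 'finger_force': 0.0, 'grip_width': 91.72075364694331}
{'vfov': 51.40969194139207, 'cx': 319.10318151007345, 'cy': 257.51804563853824, 'pose': array([[ 2.38096080e-02,  9.97542090e-01, -6.59005445e-02,
         4.63793176e+02],
       [-9.99698694e-01,  2.33638389e-02, -7.52681586e-03,
         2.46973795e+02],
       [-5.96862591e-03,  6.60598987e-02,  9.97797808e-01,
         9.01311190e+02],
       [ 0.00000000e+00,  0.00000000e+00,  0.00000000e+00,
         1.00000000e+00]])}
{'vfov': 45.36859886804295, 'cx': 305.2201666881225, 'cy': 244.77538992215264, 'pose': array([[-9.78700826e-01,  1.25372779e-01, -1.62561862e-01,
         3.39316885e+02],
       [-2.05276110e-01, -6.07419410e-01,  7.67400404e-01,
         1.07152478e+03],
       [-2.53210916e-03,  7.84425476e-01,  6.20217914e-01,
         7.03423691e+02],
       [ 0.00000000e+00,  0.00000000e+00,  0.00000000e+00,
         1.00000000e+00]])}
```

View pics/top0.png

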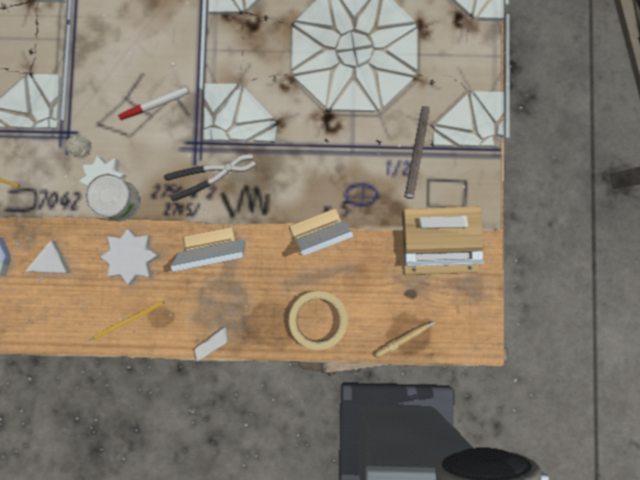

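View pics/side0.png

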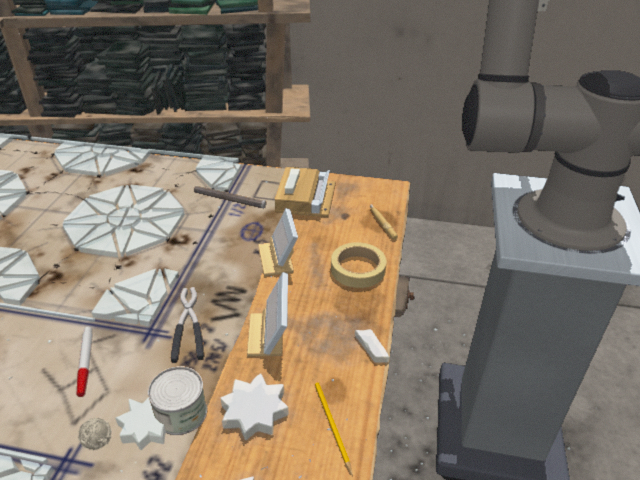

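The top view shows the short holder near (325,237) at about 56 px, against about 73 px for the long one at (208,252). The shelf is at (443,240) with its groove strip along row 257, and the side view shows the same items. I'll enlarge the relevant parts in one composite.

```bash
python3 - <<'E'
import cv2,numpy as np
t=cv2.imread("pics/top0.png");s=cv2.imread("pics/side0.png")
def crop(im,x,y,w=80,h=60):
    c=cv2.resize(im[y:y+h,x:x+w],(400,300),interpolation=cv2.INTER_CUBIC)
    for i in range(0,w,10): cv2.putText(c,str(x+i),(i*5,8),0,.3,(0,0,255)); cv2.line(c,(i*5,10),(i*5,14),(0,0,255))
    for j in range(10,h,10): cv2.putText(c,str(y+j),(0,j*5+3),0,.3,(0,0,255)); cv2.line(c,(22,j*5),(26,j*5),(0,0,255))
    return c
cv2.imwrite("pics/comp.png",np.vstack([np.hstack([crop(t,285,205),crop(s,245,208)]),np.hstack([crop(t,400,210),crop(s,265,160)])[:, :]]))
E
```

```text
(no output)
```

View pics/comp.png

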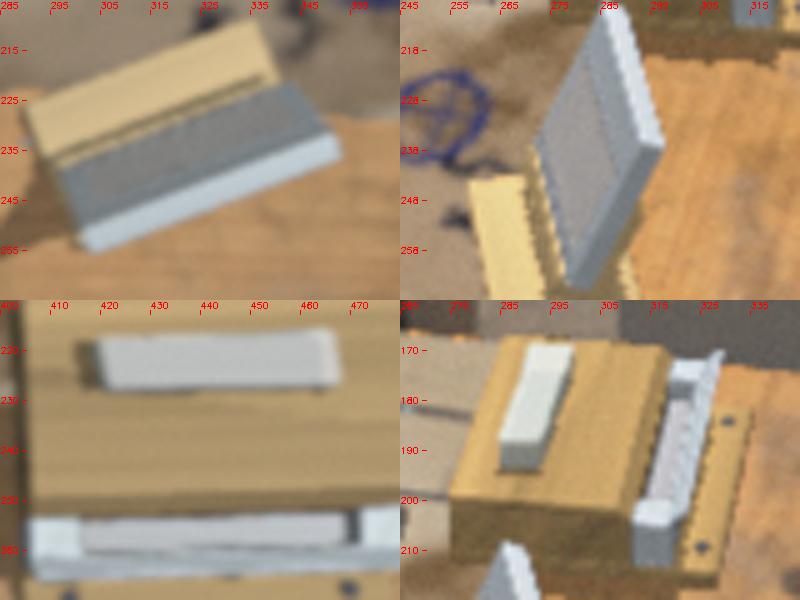

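The composite shows the short holder's light top edge in the top view from (302,254) to (352,234) and in the side view from (295,238) to about (289,208). The groove strip lies between the end stops, roughly (416..469, 256). Next: masks, then rays.

```bash
cat > h.py <<'E'
import numpy as np,cv2
from plant import vision,get_obs
def ray(c,u,v):
    f=240/np.tan(np.radians(c["vfov"]/2)); d=np.array([(u-c["cx"])/f,-(v-c["cy"])/f,-1])
    P=c["pose"]; return P[:3,3],P[:3,:3]@d
def onz(c,p,z):
    o,d=ray(c,*p); return o+d*(z-o[2])/d[2]
def tri(c1,p1,c2,p2):
    o1,d1=ray(c1,*p1);o2,d2=ray(c2,*p2)
    s=np.linalg.lstsq(np.c_[d1,-d2],o2-o1,rcond=None)[0]
    a,b=o1+d1*s[0],o2+d2*s[1]; return (a+b)/2,np.linalg.norm(a-b)
def rect(c,x,y,w,h,fn):
    im=c["pixels"][y:y+h,x:x+w].astype(int); m=fn(im[...,0],im[...,1],im[...,2]).astype(np.uint8)
    n,l,st,_=cv2.connectedComponentsWithStats(m); k=1+np.argmax(st[1:,4])
    ct=np.argwhere(l==k)[:,::-1].astype(np.float32)+[x,y]
    r=cv2.minAreaRect(ct.astype(np.float32)); return r,cv2.boxPoints(r),st[k,4]
E
python3 - <<'E'
from h import *
np.set_printoptions(precision=1,suppress=True)
T,S=vision.capture("top"),vision.capture("side")
br=lambda R,G,B:(B>=R-3)&(R+G+B>480)
for n,c,a in(("hold top",T,(290,220,75,40)),("long top",T,(165,230,85,45)),("hold side",S,(270,200,40,45)),("shelf top",T,(400,245,90,35)),("shelf side",S,(300,165,40,55))):
    r,b,k=rect(c,*a,br); print(n,k,r,b.tolist())
for pL,pR,n in(((302.5,253.7),(352,234.3),"short"),):
    for z in(70,75,80): print(n,z,onz(T,pL,z),onz(T,pR,z),np.linalg.norm(onz(T,pL,z)-onz(T,pR,z)))
print(tri(T,(302.5,253.7),S,(295.3,237.7)),tri(T,(352,234.3),S,(288.8,207.5)))
# shelf: strip ends, stops
for p,z in(((416.3,256),20),((469.5,256),20),((405.5,256),30)): print(p,onz(T,p,z))
im=T["pixels"]
for u in(412,430,455,475): print("col",u,[tuple(im[v,u]) and int(im[v,u].astype(int).sum()) for v in range(244,278)],[int(im[v,u,2])-int(im[v,u,0]) for v in range(244,278)])
print("row256",[int(im[256,u].astype(int).sum()) for u in range(398,490)])
E
```

```text
hold top 275 ((326.7158203125, 243.05496215820312), (5.177803993225098, 53.279598236083984), 68.74949645996094) [[300.9490661621094, 250.29757690429688], [350.6059265136719, 230.98660278320312], [352.4825744628906, 235.81234741210938], [302.8257141113281, 255.12332153320312]]
long top 386 ((206.7307891845703, 261.1538391113281), (5.295135021209717, 72.3668441772461), 78.69007110595703) [[170.73080444335938, 265.6538391113281], [241.69232177734375, 251.46153259277344], [242.73077392578125, 256.6538391113281], [171.76925659179688, 270.84613037109375]]
hold side 143 ((290.8301696777344, 222.9056854248047), (29.944599151611328, 4.944979190826416), 74.05460357666016) [[284.339599609375, 209.18870544433594], [289.09429931640625, 207.83021545410156], [297.32073974609375, 236.62266540527344], [292.5660400390625, 237.9811553955078]]
shelf top 802 ((443.97265625, 258.20782470703125), (12.199646949768066, 76.0237808227539), 88.02507019042969) [[405.77313232421875, 253.4215850830078], [481.75177001953125, 250.80165100097656], [482.17218017578125, 262.99407958984375], [406.19354248046875, 265.614
[... 1799 characters left out ...]
 482, 443, 435, 446, 445, 454, 443, 434, 404, 363, 367, 386, 389, 391, 383] [-66, -69, -67, -58, -50, -51, -37, -4, 16, 14, 12, 12, 12, 13, 17, 16, 15, 13, 15, 2, -35, -65, -68, -69, -69, -67, -65, -60, -55, -55, -59, -59, -58, -55]
row256 [257, 251, 252, 257, 250, 236, 250, 342, 511, 631, 651, 655, 648, 641, 638, 643, 641, 605, 568, 562, 571, 568, 568, 567, 571, 572, 572, 571, 576, 576, 573, 573, 576, 575, 580, 575, 578, 579, 577, 577, 578, 578, 577, 580, 575, 579, 580, 580, 578, 576, 580, 578, 577, 579, 579, 579, 577, 579, 581, 580, 581, 580, 583, 583, 581, 583, 582, 584, 588, 574, 505, 376, 271, 327, 502, 637, 659, 654, 644, 640, 644, 650, 655, 650, 589, 486, 435, 438, 440, 440, 436, 425]
```

```bash
cat >> h.py <<'E'
from scipy.spatial.transform import Rotation as Ro
def rel(p,R):
    "shift (m) and turn in tool axes from the measured pose to world TCP p (mm), Rotation R"
    o=get_obs(); C=Ro.from_euler("xyz",o["tcp_rot"])
    return C.inv().apply(np.array(p)-o["tool_pos"])/1000,(C.inv()*R).as_rotvec()
def down(psi): return Ro.from_euler("xyz",[np.pi,0,np.radians(psi)])
def lean(yaw,a):  # tool along the leaning holder, tool y = holder +x
    H=Ro.from_euler("z",yaw,degrees=True)*Ro.from_euler("y",-a,degrees=True)
    M=H.as_matrix(); return Ro.from_matrix(np.c_[M[:,1],M[:,0],-M[:,2]]),M
E
python3 - <<'E'
from h import *
np.set_printoptions(precision=3,suppress=True)
T,S=vision.capture("top"),vision.capture("side")
c,e=tri(T,(326.8,243.3),S,(290.8,222.8));print("top edge centre",c,e)
for n,p in(("wallz20",[(430,253.47),(455,252.43)]),): print(n,[onz(T,q,20) for q in p])
print("wall z30",[onz(T,q,30) for q in((412,253.24),(475,251.1))]); print("lip inner z30",[onz(T,q,30) for q in((430,259.3),(455,258.2))])
print("stops z30",onz(T,(415,256),30),onz(T,(472.1,254.5),30)); print("outer",onz(T,(405.5,256),30),onz(T,(482.2,254),30))
# side: shelf lip strip & stops
L,M=lean(22.7,25); print(L.as_euler("xyz"),M)
print("W1",rel((430,-300,260),down(50)))
E
```

```text
top edge centre [542.097 241.026  79.484] 0.30717029819956554
wallz20 [array([533.776,  57.538,  20.   ]), array([536.654,  13.379,  20.   ])]
wall z30 [array([532.651,  91.151,  30.   ]), array([538.978, -18.885,  30.   ])]
lip inner z30 [array([522.759,  59.594,  30.   ]), array([525.709,  15.97 ,  30.   ])]
stops z30 [527.93   85.853  30.   ] [532.894 -13.843  30.   ]
outer [527.542 102.454  30.   ] [534.183 -31.466  30.   ]
[2.705 0.    1.967] [[ 0.836 -0.386 -0.39 ]
 [ 0.35   0.923 -0.163]
 [ 0.423  0.     0.906]]
W1 (array([ 0.343, -0.128, -0.033]), array([-0.   , -0.   , -0.624]))
```

```bash
python3 -m pendant '{"dp":[[0.34,-0.13,-0.035],[0.34,-0.13,-0.035],[0.34,-0.13,-0.035],[0.34,-0.13,-0.035],[0.34,-0.13,-0.035],[0.34,-0.13,-0.035],[0.34,-0.13,-0.035],[0.34,-0.13,-0.035]],"rotation":[[0,0,-0.62],[0,0,-0.62],[0,0,-0.62],[0,0,-0.62],[0,0,-0.62],[0,0,-0.62],[0,0,-0.62],[0,0,-0.62]]}' 0.06
python3 - <<'E'
from h import *
print(rel((530,20,250),down(90)))
E
```

```text
time: 1.3
tool_pos: [426.5, -299.2, 261.5]
tcp_rot: [-3.141, 0.001, 0.87]
contact_force: [-0.6, -0.5, 0.4]
grip_width: 60.0
finger_force: 0.0
(array([ 0.3106413 , -0.12683232,  0.01136819]), array([-7.02566071e-04,  3.08730930e-04, -7.01287452e-01]))
```

```bash
python3 -m pendant '{"dp":[[0.31,-0.127,0.011],[0.31,-0.127,0.011],[0.31,-0.127,0.011],[0.31,-0.127,0.011],[0.31,-0.127,0.011],[0.31,-0.127,0.011],[0.31,-0.127,0.011]],"rotation":[[0,0,-0.7],[0,0,-0.7],[0,0,-0.7],[0,0,-0.7],[0,0,-0.7],[0,0,-0.7],[0,0,-0.7]]}'
python3 - <<'E'
from h import *
L,M=lean(22.7,25); c=np.array([542,241,79.5])
print(rel(c-24*M[:,2]+80*M[:,2],L))
E
```

```text
time: 2.17
tool_pos: [529.9, 19.5, 250.3]
tcp_rot: [-3.141, 0.0, 1.569]
contact_force: [0.5, -0.1, 0.5]
grip_width: 59.6
finger_force: 0.0
(array([ 0.21236943, -0.00987739,  0.12003109]), array([-0.43133598,  0.08678744, -0.391127  ]))
```

```bash
python3 -m pendant '{"dp":[[0.05,-0.002,0.02],[0.1,-0.005,0.05],[0.15,-0.007,0.08],[0.19,-0.009,0.105],[0.212,-0.01,0.12],[0.212,-0.01,0.12],[0.212,-0.01,0.12]],"rotation":[[-0.1,0.02,-0.1],[-0.2,0.04,-0.2],[-0.3,0.06,-0.3],[-0.4,0.08,-0.36],[-0.431,0.087,-0.391],[-0.431,0.087,-0.391],[-0.431,0.087,-0.391]]}'
python3 - <<'E'
from h import *
L,M=lean(22.7,25); c=np.array([542,241,79.5])
print(rel(c-24*M[:,2],L), get_obs()["joint_positions"])
T,S=vision.capture("top"),vision.capture("side")
r=lambda c,x,y,w,h:cv2.resize(c["pixels"][y:y+h,x:x+w,::-1],(400,400),interpolation=cv2.INTER_CUBIC)
cv2.imwrite("pics/pre.png",np.hstack([r(T,270,180,110,110),r(S,235,150,120,120)]))
E
```

```text
time: 3.05
tool_pos: [521.6, 229.9, 131.5]
tcp_rot: [2.704, 0.001, 1.964]
contact_force: [0.0, -0.5, -0.3]
grip_width: 60.0
finger_force: 0.0
(array([ 0.00249799, -0.00117812,  0.08090325]), array([ 0.00127061,  0.00182887, -0.00265724])) [ 0.24595424  0.33962408  1.93285842  0.1452739   0.43965765 -0.26521597]
```

View pics/pre.png

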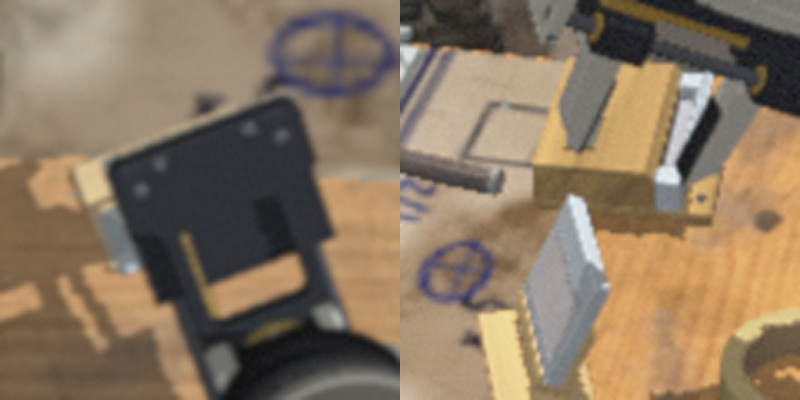

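The left half (top view) shows the gripper body over the holder, aligned with its edge. The right half (side view) shows the fingertips around (590,150) and (690,180), straddling the line of the holder's top edge at (572..607, 195..290). I'll go in with slow steps.

```bash
python3 -m pendant '{"dp":[[0.001,0,0.025],[0.002,-0.001,0.045],[0.0025,-0.001,0.06],[0.0025,-0.001,0.07],[0.0025,-0.001,0.078],[0.0025,-0.001,0.081],[0.0025,-0.001,0.081]],"rotation":[[0,0,0],[0,0,0],[0,0,0],[0,0,0],[0,0,0],[0,0,0],[0,0,0]]}'
python3 - <<'E'
from h import *
T,S=vision.capture("top"),vision.capture("side")
r=lambda c,x,y,w,h:cv2.resize(c["pixels"][y:y+h,x:x+w,::-1],(400,400),interpolation=cv2.INTER_CUBIC)
cv2.imwrite("pics/in.png",np.hstack([r(T,270,180,110,110),r(S,235,160,100,100)]))
def proj(c,p):
    f=240/np.tan(np.radians(c["vfov"]/2)); P=c["pose"]; q=P[:3,:3].T@(np.array(p)-P[:3,3]); return c["cx"]+f*q[0]/-q[2],c["cy"]-f*q[1]/-q[2]
o=get_obs();R=Ro.from_euler("xyz",o["tcp_rot"]).as_matrix()
for d in(-30,-5,0,5,30): u,v=proj(S,o["tool_pos"]+R[:,1]*d);print(d,u,v,(u-235)*4+400,(v-160)*4)
E
```

```text
time: 4.03
tool_pos: [550.3, 246.8, 56.9]
tcp_rot: [2.705, -0.0, 1.966]
contact_force: [-0.2, -0.9, -0.3]
grip_width: 59.8
finger_force: 0.0
-30 300.4908793458867 237.4561384887376 661.9635173835468 309.8245539549504
-5 288.4953703527372 234.36912755141003 613.9814814109488 297.4765102056401
0 286.06967524890626 233.74488165067973 604.2787009956251 294.9795266027189
5 283.6350008617078 233.11832495630316 594.5400034468312 292.4732998252126
30 271.32517833086354 229.95042630265036 545.3007133234541 279.8017052106014
```

View pics/in.png

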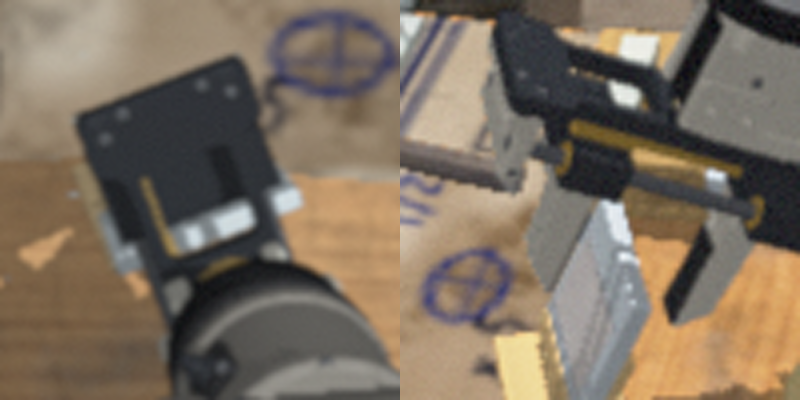

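The holder's top edge is between the fingers: the left half shows it at (190..295, 235..200), and the right half shows the fingers on either side, nearest one at (690,290). I'll close gently.

```bash
Z='{"dp":[[0,0,0],[0,0,0],[0,0,0],[0,0,0]],"rotation":[[0,0,0],[0,0,0],[0,0,0],[0,0,0]]}'; python3 -m pendant '{"dp":[[0,0,0],[0,0,0],[0,0,0]],"rotation":[[0,0,0],[0,0,0],[0,0,0]]}' 0.018;  python3 -m pendant '{"dp":[[0,0,0],[0,0,0],[0,0,0],[0,0,0]],"rotation":[[0,0,0],[0,0,0],[0,0,0],[0,0,0]]}' 0.0
```

```text
time: 4.5
tool_pos: [550.3, 246.8, 57.0]
tcp_rot: [2.705, -0.0, 1.966]
contact_force: [0.1, -1.2, -0.9]
grip_width: 34.6
finger_force: 0.0
time: 5.0
tool_pos: [551.0, 247.0, 57.4]
tcp_rot: [2.703, 0.0, 1.966]
contact_force: [3.9, 1.8, 0.9]
grip_width: 9.9
finger_force: 30.0
```

```bash
python3 -m pendant '{"dp":[[0,0,-0.004],[0,0,-0.014],[0,0,-0.03],[0,0,-0.05],[0,0,-0.075],[0,0,-0.1],[0,0,-0.1]],"rotation":[[0,0,0],[0,0,0],[0,0,0],[0,0,0],[0,0,0],[0,0,0],[0,0,0]]}'
python3 - <<'E'
from h import *
print(rel((529.8,35.8,130),down(93.4)),get_obs()["joint_positions"])
E
```

```text
time: 5.88
tool_pos: [510.9, 230.3, 148.4]
tcp_rot: [2.704, 0.0, 1.966]
contact_force: [-0.1, 0.4, -1.8]
grip_width: 10.1
finger_force: 30.0
(array([-0.18679706, -0.05986577, -0.00768412]), array([ 0.43387991, -0.0734944 ,  0.33076605])) [ 0.25202259  0.29719074  1.93720009  0.13230842  0.47669276 -0.24783944]
```

```bash
python3 -m pendant '{"dp":[[-0.015,-0.005,-0.01],[-0.045,-0.015,-0.015],[-0.085,-0.027,-0.018],[-0.125,-0.04,-0.018],[-0.16,-0.051,-0.014],[-0.18,-0.058,-0.01],[-0.187,-0.06,-0.008],[-0.187,-0.06,-0.008]],"rotation":[[0.04,-0.007,0.03],[0.12,-0.02,0.09],[0.2,-0.034,0.15],[0.28,-0.048,0.215],[0.36,-0.061,0.275],[0.41,-0.07,0.315],[0.434,-0.0735,0.331],[0.434,-0.0735,0.331]]}'
python3 - <<'E'
from h import *
T,S=vision.capture("top"),vision.capture("side")
print(rel((529.8,35.8,130),down(93.4)))
cv2.imwrite("pics/T1.png",T["pixels"][:,:,::-1]);cv2.imwrite("pics/S1.png",S["pixels"][:,:,::-1])
r=lambda c,x,y,w,h:cv2.resize(c["pixels"][y:y+h,x:x+w,::-1],(400,400),interpolation=cv2.INTER_CUBIC)
cv2.imwrite("pics/above.png",np.hstack([r(T,390,190,110,110),r(S,260,120,100,100)]))
E
```

```text
time: 6.88
tool_pos: [529.8, 35.9, 128.2]
tcp_rot: [-3.139, -0.0, 1.63]
contact_force: [-0.0, 0.4, -1.0]
grip_width: 9.7
finger_force: 30.0
(array([-0.00069539,  0.00022217, -0.00097489]), array([-0.00157854, -0.00041446,  0.00094091]))
```

View pics/above.png

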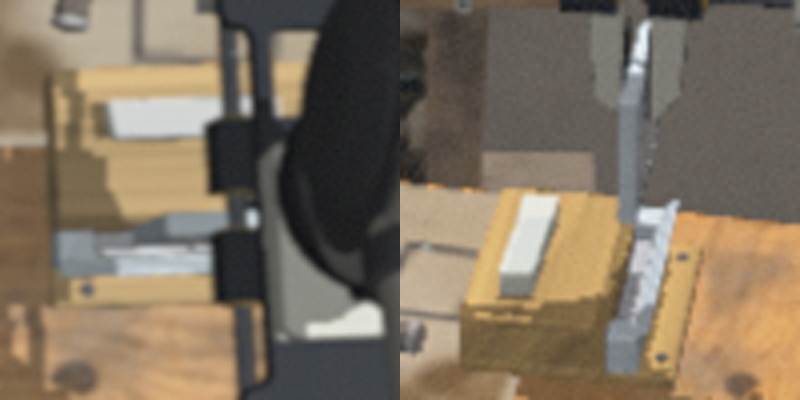

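The holder hangs upright: in the right half its end face runs from (630,75) to (628,221). The left half shows its top edge ending near (165,220), above the groove. I'll check the offset along the groove by projecting the expected corners.

```bash
cat >> h.py <<'E'
def proj(c,p):
    f=240/np.tan(np.radians(c["vfov"]/2)); P=c["pose"]; q=P[:3,:3].T@(np.array(p)-P[:3,3]); return np.array([c["cx"]+f*q[0]/-q[2],c["cy"]-f*q[1]/-q[2]])
E
python3 - <<'E'
from h import *
np.set_printoptions(precision=1,suppress=True)
T,S=vision.capture("top"),vision.capture("side")
o=get_obs();R=Ro.from_euler("xyz",o["tcp_rot"]).as_matrix();p=o["tool_pos"];print(p)
def H(x,y,z): return p+R@np.array([y,x,-z])   # holder coords rel. TCP (x thick, y along +y, z up from TCP)
for dy in(0,-3): print(dy,"side foot",proj(S,H(0,45+dy,-46)),"top near",proj(S,H(0,45+dy,24)),"topview top: -x,+x",proj(T,H(-5,45+dy,24)),proj(T,H(5,45+dy,24)),"far side top",proj(S,H(0,-45+dy,24)))
t=T["pixels"];s=S["pixels"]
for v in(244,246,248,250,252): print(v,t[v,415:455].sum(1,dtype=int).tolist())
for u in(316,317,318): print(u,s[120:185,u].sum(1,dtype=int).tolist())
for v in(150,160,170): print(v,s[v,305:330].sum(1,dtype=int).tolist())
E
```

```text
[529.6  36.5 129.5]
0 side foot [315.6 177. ] top near [315.9 146.5] topview top: -x,+x [433.4 254.4] [433.1 247.8] far side top [321.5 125.8]
-3 side foot [315.8 176.3] top near [316.1 145.8] topview top: -x,+x [435.4 254.3] [435.1 247.7] far side top [321.7 125.2]
244 [303, 304, 298, 297, 305, 345, 416, 469, 485, 487, 485, 485, 488, 486, 488, 487, 489, 487, 488, 491, 493, 493, 492, 493, 494, 491, 494, 490, 497, 493, 487, 453, 429, 434, 431, 389, 324, 237, 199, 215]
246 [317, 312, 314, 312, 312, 317, 361, 432, 485, 501, 503, 497, 497, 498, 501, 498, 500, 502, 501, 504, 500, 500, 501, 501, 501, 500, 501, 500, 503, 503, 504, 502, 504, 511, 508, 489, 412, 287, 210, 213]
248 [302, 305, 298, 301, 300, 298, 307, 350, 413, 461, 475, 474, 470, 469, 465, 463, 465, 464, 457, 432, 418, 417, 425, 426, 429, 431, 434, 436, 438, 440, 441, 444, 444, 448, 447, 437, 377, 278, 199, 201]
250 [252, 254, 255, 254, 252, 254, 245, 261, 299, 340, 349, 355, 353, 357, 357, 348, 337, 319, 302, 308, 359, 417, 440, 448, 443, 443, 443, 446, 445, 446, 443, 442, 446, 444, 446, 440, 389, 287, 212, 195]
252 [260, 248
[... 871 characters left out ...]
 281, 280, 274, 285, 299, 304, 358, 398, 481, 513, 576, 492, 469, 656, 692, 563, 443, 443, 444, 434, 430, 423, 444, 387, 369, 370, 365, 362, 358, 365, 376, 366, 371, 373, 368, 371, 379, 372, 370, 373, 369, 365, 364, 365, 373, 354, 360, 365, 359, 365, 387, 395, 391, 380, 335, 314, 300, 351, 393, 411, 489, 525]
150 [287, 268, 279, 282, 286, 274, 280, 294, 282, 315, 385, 383, 384, 362, 317, 311, 286, 295, 303, 268, 277, 285, 281, 295, 292]
160 [399, 393, 383, 328, 286, 280, 277, 279, 282, 325, 389, 402, 395, 372, 324, 310, 308, 330, 284, 288, 286, 285, 299, 293, 298]
170 [498, 484, 471, 483, 481, 490, 487, 478, 470, 423, 394, 377, 379, 365, 284, 261, 268, 277, 283, 276, 282, 292, 395, 530, 496]
```

```bash
python3 -m pendant '{"dp":[[0.001,0,0.006],[0.002,0,0.016],[0.003,0,0.028],[0.003,0,0.036],[0.003,0,0.04],[0.003,0,0.04]],"rotation":[[0,0,0],[0,0,0],[0,0,0],[0,0,0],[0,0,0],[0,0,0]]}'
python3 - <<'E'
from h import *
T,S=vision.capture("top"),vision.capture("side")
print(get_obs()["tool_pos"],get_obs()["contact_force"])
r=lambda c,x,y,w,h:cv2.resize(c["pixels"][y:y+h,x:x+w,::-1],(400,500),interpolation=cv2.INTER_CUBIC)
cv2.imwrite("pics/near.png",np.hstack([r(T,400,230,48,60),r(S,290,150,56,70)]))
E
```

```text
time: 7.82
tool_pos: [529.7, 38.6, 89.0]
tcp_rot: [-3.14, 0.0, 1.63]
contact_force: [0.2, -0.2, -1.5]
grip_width: 10.1
finger_force: 30.0
[529.95491452  38.56664227  89.51434314] [ 0.39798456  0.49037577 -1.94743614]
```

View pics/near.png

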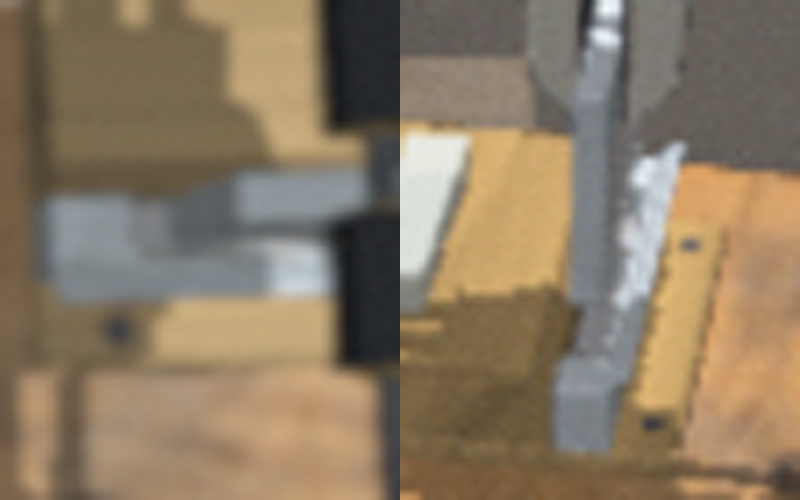

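Left half: the holder's end is behind the stop, with about 6 mm of gap at (135..175, 225) once projected to stop height. Right half: the foot at (590,300) is in line with the groove, within about 2 mm. I'll shift 2 mm along the groove and descend, feeling.

```bash
python3 -m pendant '{"dp":[[0.001,0,0.003],[0.002,0,0.006],[0.002,0,0.009],[0.002,0,0.01],[0.002,0,0.01]],"rotation":[[0,0,0],[0,0,0],[0,0,0],[0,0,0],[0,0,0]]}'; python3 -m pendant '{"dp":[[0,0,0.001],[0,0,0.002],[0,0,0.003],[0,0,0.003]],"rotation":[[0,0,0],[0,0,0],[0,0,0],[0,0,0]]}';
```

```text
time: 8.55
tool_pos: [529.6, 40.6, 79.2]
tcp_rot: [-3.14, 0.0, 1.63]
contact_force: [-0.4, 0.3, -1.2]
grip_width: 10.0
finger_force: 30.0
time: 9.05
tool_pos: [529.5, 40.6, 76.2]
tcp_rot: [-3.14, 0.0, 1.63]
contact_force: [-0.2, 0.3, -1.0]
grip_width: 9.7
finger_force: 30.0
```

```bash
python3 -m pendant '{"dp":[[0,0,0.001],[0,0,0.002],[0,0,0.003],[0,0,0.003]],"rotation":[[0,0,0],[0,0,0],[0,0,0],[0,0,0]]}'
```

```text
time: 9.55
tool_pos: [529.6, 40.6, 73.2]
tcp_rot: [-3.14, 0.0, 1.63]
contact_force: [-0.1, 0.4, -0.9]
grip_width: 9.8
finger_force: 30.0
```

```bash
python3 -m pendant '{"dp":[[0,0,0.001],[0,0,0.002],[0,0,0.003],[0,0,0.003]],"rotation":[[0,0,0],[0,0,0],[0,0,0],[0,0,0]]}'; python3 -m pendant '{"dp":[[0,0,0.001],[0,0,0.002],[0,0,0.002]],"rotation":[[0,0,0],[0,0,0],[0,0,0]]}'
```

```text
time: 10.05
tool_pos: [529.5, 40.6, 70.2]
tcp_rot: [-3.14, 0.0, 1.63]
contact_force: [-0.3, -0.1, -1.9]
grip_width: 9.6
finger_force: 30.0
time: 10.42
tool_pos: [529.5, 40.6, 68.2]
tcp_rot: [-3.14, 0.0, 1.63]
contact_force: [-0.0, 0.3, -2.2]
grip_width: 9.7
finger_force: 30.0
```

```bash
python3 -m pendant '{"dp":[[0,0,0.001],[0,0,0.002],[0,0,0.002]],"rotation":[[0,0,0],[0,0,0],[0,0,0]]}'; python3 -m pendant '{"dp":[[0,0,0.001],[0,0,0.002],[0,0,0.002]],"rotation":[[0,0,0],[0,0,0],[0,0,0]]}'
```

```text
time: 10.8
tool_pos: [529.5, 40.6, 66.2]
tcp_rot: [-3.14, 0.0, 1.63]
contact_force: [0.1, -0.8, -0.7]
grip_width: 9.6
finger_force: 30.0
time: 11.18
tool_pos: [529.5, 40.6, 64.2]
tcp_rot: [-3.14, 0.0, 1.63]
contact_force: [-0.5, -0.2, -0.9]
grip_width: 10.0
finger_force: 30.0
```

```bash
python3 -m pendant '{"dp":[[0,0,0.001],[0,0,0.001]],"rotation":[[0,0,0],[0,0,0]]}'; python3 -m pendant '{"dp":[[0,0,0.001],[0,0,0.001]],"rotation":[[0,0,0],[0,0,0]]}'
```

```text
time: 11.42
tool_pos: [529.7, 40.6, 63.6]
tcp_rot: [-3.141, 0.0, 1.63]
contact_force: [-0.9, 0.1, 2.0]
grip_width: 9.6
finger_force: 30.0
time: 11.68
tool_pos: [529.7, 40.6, 62.4]
tcp_rot: [-3.141, 0.0, 1.63]
contact_force: [-1.4, 0.2, 3.3]
grip_width: 9.8
finger_force: 30.0
```

Contact came at TCP z ≈ 63.8 with about 3.6 N once weight is allowed for, which matches the sprung strip. Now I press down.

```bash
python3 -m pendant '{"dp":[[0,0,0.001],[0,0,0.002],[0,0,0.002]],"rotation":[[0,0,0],[0,0,0],[0,0,0]]}'; python3 -m pendant '{"dp":[[0,0,0.001],[0,0,0.0015],[0,0,0.0015]],"rotation":[[0,0,0],[0,0,0],[0,0,0]]}'
```

```text
time: 12.05
tool_pos: [529.7, 40.6, 60.3]
tcp_rot: [-3.14, 0.0, 1.63]
contact_force: [-0.8, 0.9, 4.4]
grip_width: 9.7
finger_force: 30.0
time: 12.42
tool_pos: [529.7, 40.6, 58.9]
tcp_rot: [-3.14, 0.0, 1.63]
contact_force: [-0.6, -0.3, 5.5]
grip_width: 9.6
finger_force: 30.0
```

```bash
python3 -m pendant '{"dp":[[0,0,0.0005],[0,0,0.001],[0,0,0.001]],"rotation":[[0,0,0],[0,0,0],[0,0,0]]}'
```

```text
time: 12.8
tool_pos: [529.7, 40.6, 57.9]
tcp_rot: [-3.141, 0.0, 1.63]
contact_force: [-0.2, 0.6, 6.1]
grip_width: 9.8
finger_force: 30.0
```

```bash
python3 -m pendant '{"dp":[[0,0,0.0003],[0,0,0.0003]],"rotation":[[0,0,0],[0,0,0]]}';python3 -m pendant '{"dp":[[0,0,0.0003],[0,0,0.0003]],"rotation":[[0,0,0],[0,0,0]]}'
```

```text
time: 13.05
tool_pos: [529.8, 40.6, 57.9]
tcp_rot: [-3.141, 0.0, 1.63]
contact_force: [-1.3, -0.5, 8.1]
grip_width: 9.7
finger_force: 30.0
time: 13.3
tool_pos: [529.8, 40.6, 57.9]
tcp_rot: [-3.141, 0.0, 1.63]
contact_force: [-2.6, 0.7, 9.4]
grip_width: 9.7
finger_force: 30.0
```

```bash
python3 -m pendant '{"dp":[[0,0,0.0005],[0,0,0.001],[0,0,0.001]],"rotation":[[0,0,0],[0,0,0],[0,0,0]]}'
python3 - <<'E'
from h import *
T,S=vision.capture("top"),vision.capture("side")
for i in range(1): print(get_obs()["contact_force"],get_obs()["moment"],get_obs()["tool_pos"])
r=lambda c,x,y,w,h:cv2.resize(c["pixels"][y:y+h,x:x+w,::-1],(400,500),interpolation=cv2.INTER_CUBIC)
cv2.imwrite("pics/done.png",np.hstack([r(T,400,230,48,60),r(S,282,140,64,80)]))
E
```

```text
time: 13.68
tool_pos: [530.0, 40.7, 57.8]
tcp_rot: [3.141, 0.0, 1.63]
contact_force: [-4.5, 1.0, 17.9]
grip_width: 9.8
finger_force: 30.0
[-3.62638883  0.68615534 17.24357648] [0.02234469 0.82059787 0.00885896] [529.93936721  40.64778813  57.7694541 ]
```

View pics/done.png

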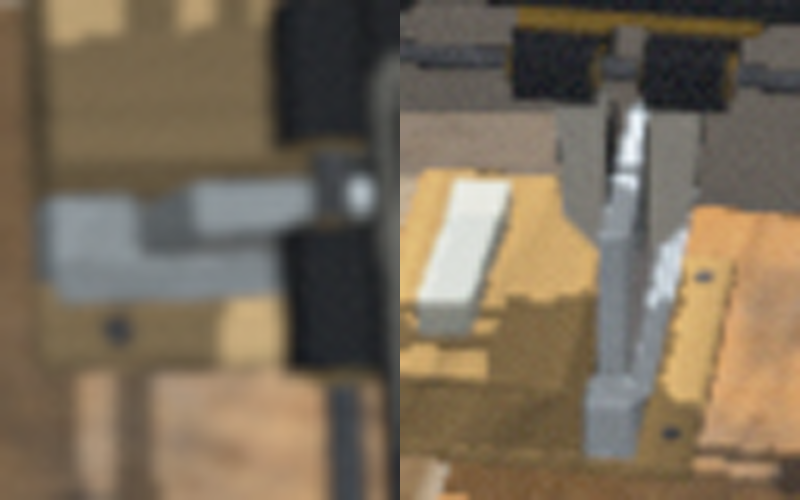

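The picture shows the holder upright in the groove behind the lip. Its end sits just inside the end stop at (140..190, 225), and the glass is undisturbed at (465,255). The strip travelled its 6 mm, from TCP z 63.8 to 57.8, and now rests on its stop under about 17 N.

```bash
python3 -c "
from plant import workorder; print(workorder.close_job())"
```

```text
the job is handed in; nothing more can be done
None
```

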